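Load a cartridge under the reader's spring flap

ROBOT

A 7-joint arm with a two-finger parallel gripper is mounted at the origin on the work surface. World frame = base frame: x ahead of the robot, y to its left, z up, the work surface at z = 0. Lengths are in mm, angles in rad, forces in N, time in s.
With the tool pointing down it reaches from about 425 to 800 mm from the base axis. Payload 8.3 kg.
Tool frame: the origin (TCP) lies on the centre line of the jaws, within the pads' length; the fingertips stand ctrl.tcp_to_tips ahead of it and the grasp point (between the pads) lies 5 mm behind it (ctrl.tcp_to_tips is the distance from the TCP to the fingertips, in mm); z points along the fingers, y is the direction in which the jaws open and shut (so a half turn about z gives the same grasp; the last joint's range is limited). The gripper opens to 85 mm and grips with 20 to 120 N. Pads are 22 mm wide; open, the fingers measure 114 mm over their backs; the gripper's body (76 mm by 85 mm) begins 54 mm behind the grasp point. The pads swing forward as they close: fully open they stand 13 mm farther back than shut.
Start: joints at [-1.329, 0.383, 0.016, 1.37, -0.006, 1.388, -0.046], TCP at [187.513, 596.19, 245.279] pointing down, gripper open.
Joint ranges: [-2.95, 2.95], [-0.25, 2.06], [-1.52, 1.56], [0.18, 2.33], [-1.44, 4.58], [0.02, 2.06], [-3.01, 3.01]. Speed limits (rad/s): [2.39, 2.39, 3.01, 3.01, 3.14, 3.14, 3.14].

INTERFACE

Orientations are given as a unit quaternion [x, y, z, w].
In Python, from station import ctrl gives the robot as it stands. Calls block until the motion is done:
- ctrl.move_pose(position, orientation): joint-space move of the TCP to a pose.
- ctrl.move_linear(position, attitude=None, rate=150, threshold=None): straight line of the TCP; attitude=None keeps the orientation; rate is the mean speed in mm/s. With threshold (N) it stops when the force on the tool has changed by that much, and returns True; else False.
- ctrl.set_joints(angles): joint-space move.
- ctrl.gripper_to(opening, grasp_force=None): finger opening in mm; grasp_force is the grip in N (None keeps the last); returns when the fingers have stopped.
- ctrl.sleep(seconds).
- ctrl.inverse_kinematics(position, orientation): joint angles nearest the present ones, or None.
- ctrl.grab_frame(name): name is "scene" or "top"; returns (picture, depth): 480x640x3 uint8, red, green, blue; 480x640 float32, mm along the optical axis (not along the pixel's ray), 0 where there is no reading.
- ctrl.get_calibration(name): a dict with "fovy" (degrees; the focal length in pixels is half the picture's height over the tangent of half this angle, whatever the lens; pixels are square), "cx", "cy" (the principal point, pixels), "R" (3x3) and "t" (3): a world point X has camera coordinates R X + t. Camera axes: x right, y down, z forward; pixel columns grow to the right and rows downward; lengths in mm; the calibration is good to about 2 mm. A picture is of the moment at which its call begins. get_calibration takes no time and is no camera call.
A pose or a line that the arm cannot do raises ctrl.IKError and nothing moves.
- ctrl.sign_off(): hands the job in, once; it reports no verdict.
Trained networks look in the newest picture that a camera, given by its name, has taken for a name from the list of things; names that differ only in an ending like _2 or _b are one class to them, and where a whole thing is asked for, a point or a joint stands for the part that bears it (a point fixed in the world has none). Each returns a list of dicts, best first, with "score" (0 to 1); they miss things now and then, are a little off and sometimes report something else, mostly with a low value. They report only what shows in the picture. A call takes as long as a camera call. They do not tell look-alikes from the thing itself.
- ctrl.look_for(camera, thing): "pixel" ([column, row] in pixels, amid what is visible of it).
Readings, each from a call of its own:
- ctrl.current_t(): time.
- ctrl.current_q(): joint angles.
- ctrl.current_joint_velocities(): joint speeds.
- ctrl.current_joint_torque(): joint torques, N m.
- ctrl.current_position(): TCP position.
- ctrl.current_orientation(): TCP orientation.
- ctrl.current_force(): force on the tool from outside, world axes, zero at the start.
- ctrl.current_moment(): the same for the moment, N m.
- ctrl.current_width(): finger opening in mm.
Only numpy, scipy, OpenCV 4.12 (cv2) and the standard library are available. Lean on these libraries where they do the work, as an engineer would, in place of code of your own. Each camera call takes 0.05 s, during which the arm holds its last target.

TASK

Load the grey cartridge lying on the reader's ledge: press the long paddle beside the ledge down with one fingertip so that the spring flap over the bay lifts, keep it held open, and with the other fingertip push the cartridge by its low rear tab along the ledge under the flap until it is fully home against the stop. Only then let go of the paddle so that the flap shuts over the cartridge, and draw clear. Do not pinch, lift or tip the cartridge, and leave the bottles, jar and dish around it where they are.

Things in the scene. Friction and masses are not known exactly. Their poses are not given: they have to be found in the camera images.
- reader: bench-top cartridge reader, fixed. Origin on the table under the middle of the bay's mouth; x points level into the bay (loading direction), y left to the paddle, z up. White housing 120 mm tall at right (x 40 to 210 mm, y -40 to -185 mm). Flap shaft level along x at y = 48 mm, 72 mm above the table, in two bearing posts 76 mm tall (x = -203 and 95 mm)
- mouth (a point): middle of the mouth, on the ledge's top. The ledge is 30 mm above the table, 80 mm wide, and runs level from x = -200 mm of the reader through the bay; two rails 8 mm high, 60 mm apart, flank it. The bay behind the mouth is 49 mm wide with a flared entry; its stop is 75 mm past the mouth
- flap (a joint): flap angle (rad): 0 shut, growing as it lifts, to 0.75. Flap and paddle are one rigid part on the shaft. The flap, a dark plate over the bay (x 0 to 84 mm), has a lip at the mouth that hangs to 58 mm above the table when shut and clears the cartridge above 0.36 rad; 0.5 to 0.6 is well open. Pressing the paddle takes about 3 to 6 N; let go, the spring shuts it
- paddle_mid (a point): middle of the paddle's upper face: steel strip left of the ledge, 188 mm long (x -200 to -12 mm of the reader), 46 mm wide; works alike, and a finger may slide, all along it. Shut: y = 92 mm, 61 mm above the table; at 0.5 rad: y = 82 mm, 40 mm above it. Pressed to there, an equally low second finger is about 10 mm over the ledge, level with the cartridge's tab
- cartridge: grey, about 0.14 kg, loose on the ledge before the mouth. 100 mm long along its x, which points to the mouth; origin mid-length on its underside. Body x -10 to 50 mm, 44 mm wide, 36 high; behind it a low tab to x = -50 mm, 32 wide, 22 high, pushed at its rear end. Fully home, its origin is at x = 25 mm of the reader and the tab sticks 25 mm out under the shut lip
- bottle_a: white reagent bottle, 44 mm across, 75 mm tall, black cap; stands right of the ledge; bystander, origin under its centre
- bottle_b: white reagent bottle, 44 mm across, 75 mm tall, green cap; stands right of the ledge; bystander, origin under its centre
- jar: amber jar, 56 mm across, 60 mm tall; stands left of the paddle; bystander, origin under its centre
- dish: shallow white dish, 90 mm across, 16 mm high; left of the reader; bystander, origin under its centre
Not all that is in view belongs to the job. What is shaped like the cartridge but yellow is not meant.

How it is judged (in metres and radians):
On the way, in this order (a step that is already met when the one before it is completed fails the run):
1. the flap is held open while the cartridge is still outside the bay (value of joint flap above 0.38 rad and x of cartridge in the frame of reader below -0.045 m), for 0.2 s.
2. the cartridge is fully home with the flap still held open (value of joint flap above 0.38 rad and x of cartridge in the frame of reader above 0.021 m and z of cartridge in the frame of reader between 0.025 and 0.036 m and y of cartridge in the frame of reader between -0.006 and 0.006 m and angle between cartridge's own z axis and vertical below 0.1 rad), for 0.1 s.
At the end, for the whole second after the job is handed in: The cartridge lies flat on the bay floor within 4 mm of its stop, at rest, and the flap has shut over it (under 0.06 rad) (x of cartridge in the frame of reader above 0.021 m and z of cartridge in the frame of reader between 0.025 and 0.036 m and y of cartridge in the frame of reader between -0.006 and 0.006 m and angle between cartridge's own z axis and vertical below 0.1 rad and value of joint flap below 0.06 rad and linear speed of cartridge below 0.01 m/s); the robot touches nothing.
It fails at once if the cartridge is lifted off the ledge or tipped (z of cartridge in the frame of reader above 0.04 m or angle between cartridge's own z axis and vertical above 0.25 rad).
It fails at once if a bystander is moved by more than 3 cm (distance of any of bottle_a, bottle_b, jar, dish from where it was at the start of the episode above 0.03 m).
It also fails if it takes over 48 s, if anything falls off the work surface, if the arm or the gripper's body presses on something with over 40 N, if the wrist force passes 120 N, or if a joint passes its speed limit or range.

## Working session

There is one attempt and no reset: what is moved stays moved. The work goes in short steps, each a Python script; the robot and the scene stay as the last script left them, time stands still between calls to the robot, and variables do not carry over. Pictures are saved under pics/ and viewed, and the job is handed in when it is done.

```bash
mkdir -p pics; ls; python3 - <<'E'
from station import ctrl
import cv2,numpy as np
for n in ["scene","top"]:
    p,d=ctrl.grab_frame(n)
    cv2.imwrite(f"pics/{n}0.png",p[:,:,::-1]); np.save(f"{n}0.npy",d)
    c=ctrl.get_calibration(n); print(n,c)
print(ctrl.current_t(),ctrl.tcp_to_tips,ctrl.current_width(),ctrl.current_orientation())
E
```

```text
pics
scene {'fovy': 51.564996405027394, 'cx': 315.1752868500282, 'cy': 239.25474358351306, 'R': array([[-0.85887849,  0.51217026,  0.00306101],
       [ 0.39129731,  0.66001465, -0.64130108],
       [-0.33047565, -0.54960193, -0.76728323]]), 't': array([ 500.60147281, -238.22675333, 1322.87869013])}
top {'fovy': 56.596872230825454, 'cx': 321.04223151752547, 'cy': 238.45019324119065, 'R': array([[ 0.02043862, -0.99974784, -0.00930132],
       [-0.99789128, -0.01982564, -0.06180566],
       [ 0.06160567,  0.01054493, -0.99804486]]), 't': array([ 43.41238517, 603.57164353, 970.61971784])}
0.1 14.0 85.1932370481888 [ 1.51788280e-01  9.88412652e-01 -8.56489788e-04 -1.21723496e-04]
```

View pics/scene0.png

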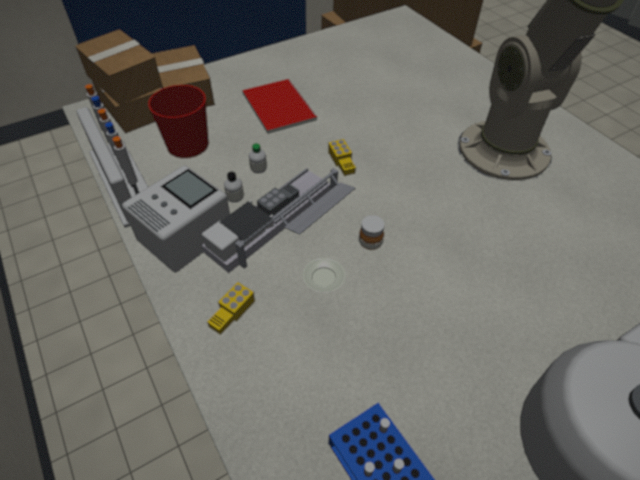

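View pics/top0.png

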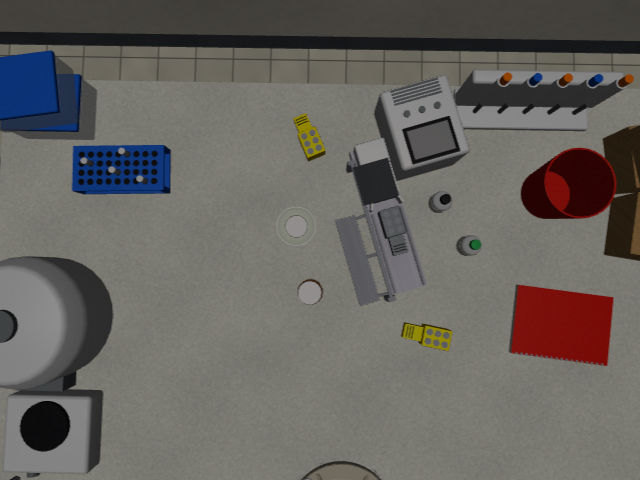

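The top view shows the grey cartridge on the ledge at (393,228), the dark flap at (375,182) and the paddle at (358,260). The jar is at (310,292), the dish at (296,226), and the bottles at (441,202) and (470,245).

Things that could be taken for the cartridge: yellow at (310,137), yellow at (428,336), grey at (393,228). I choose the grey one and check it in a close crop.

```bash
cat > h.py <<'E'
import numpy as np,cv2
from station import ctrl
def unproj(name,px,depth):
    c=ctrl.get_calibration(name); f=240/np.tan(np.radians(c['fovy'])/2)
    px=np.asarray(px,float); z=np.asarray(depth,float)
    X=np.stack([(px[...,0]-c['cx'])/f*z,(px[...,1]-c['cy'])/f*z,z],-1)
    return (X-c['t'])@c['R']
def proj(name,X):
    c=ctrl.get_calibration(name); f=240/np.tan(np.radians(c['fovy'])/2)
    Y=np.asarray(X)@c['R'].T+c['t']
    return np.stack([c['cx']+f*Y[...,0]/Y[...,2],c['cy']+f*Y[...,1]/Y[...,2]],-1)
def cloud(name,d):
    v,u=np.mgrid[0:480,0:640]
    P=unproj(name,np.stack([u,v],-1),d); P[d==0]=np.nan
    return P
E
python3 - <<'E'
from h import *
p=cv2.imread("pics/top0.png"); d=np.load("top0.npy")
P=cloud("top",d)
cv2.imwrite("pics/crop0.png",cv2.resize(p[130:320,320:450],None,fx=4,fy=3.1*4/3.1*0.78,interpolation=cv2.INTER_CUBIC)[:600])
# height map
h=np.clip(np.nan_to_num(P[...,2])/130*255,0,255).astype(np.uint8)
cv2.imwrite("pics/h0.png",cv2.resize(cv2.applyColorMap(h,cv2.COLORMAP_JET)[130:320,320:490],None,fx=3.1,fy=3.1,interpolation=cv2.INTER_NEAREST))
for u,v in [(393,228),(375,182),(358,260),(345,225),(375,298),(415,280),(371,150),(391,217),(398,245),(391,295),(354,162),(310,292),(296,226),(441,202),(470,245),(430,137),(335,400)]:
    print((u,v),P[v,u].round(1))
E
```

```text
(393, 228) [624.6 -96.2  68.2]
(375, 182) [720.  -56.   77.9]
(358, 260) [555.8 -24.   61.6]
(345, 225) [629.3   4.9  65.2]
(375, 298) [476.4 -61.4  57.9]
(415, 280) [ 515.3 -151.    29.9]
(371, 150) [788.  -46.7  78. ]
(391, 217) [648.3 -92.3  64.5]
(398, 245) [ 589.6 -109.3   54.5]
(391, 295) [484.6 -92.2  77.2]
(354, 162) [761.2 -11.1  80.3]
(310, 292) [486.3  76.1  60.3]
(296, 226) [630.4 112.8   5.3]
(441, 202) [ 682.3 -197.9   64.5]
(470, 245) [ 592.  -258.3   67.6]
(430, 137) [ 804.7 -160.3  123. ]
(335, 400) [246.8  17.6   1.5]
```

View pics/crop0.png

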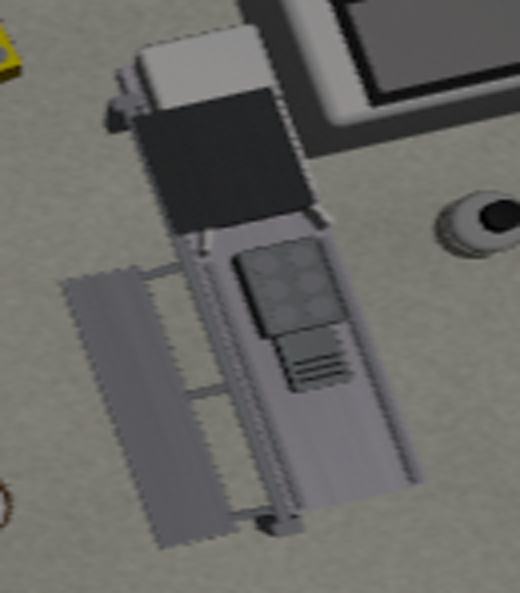

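View pics/h0.png

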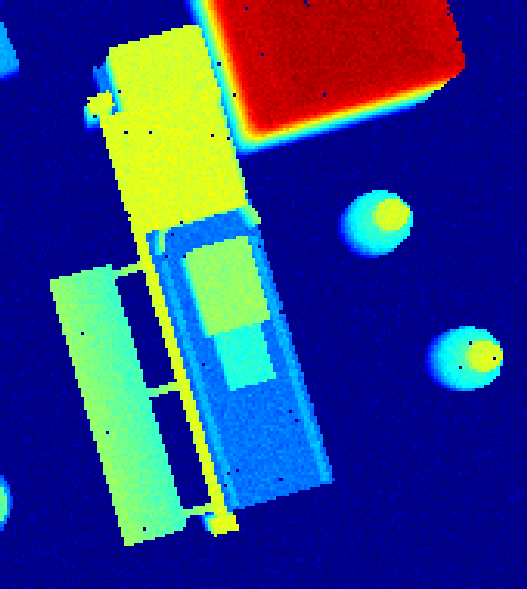

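Crop and height map: the grey cartridge has its low ribbed tab toward the robot and is about 12 mm short of the mouth. The paddle is to its left. Next I fit the reader pose from the depth cloud.

```bash
cat > fit.py <<'E'
from h import *
from scipy.optimize import minimize
d=np.load("top0.npy"); P=cloud("top",d)
sub=P[130:320,310:480].reshape(-1,3); sub=sub[~np.isnan(sub).any(1)]
def toR(X,x0,y0,th):
    c,s=np.cos(th),np.sin(th); D=X[:,:2]-[x0,y0]
    return D@np.array([[c,-s],[s,c]])
# model heights in reader frame (shut): boxes x0,x1,y0,y1,z(top) ; later override
def model(r):
    z=np.zeros(len(r)); x,y=r.T
    def b(x0,x1,y0,y1,h): z[(x>x0)&(x<x1)&(y>y0)&(y<y1)]=h
    b(-200,0,-40,40,30); b(40,210,-185,-40,120)
    m=(x>-200)&(x<-12)&(y>69)&(y<115); z[m]=(61+(y[m]-92)*0.0)
    return z
def cost(p):
    r=toR(sub,*p); m=((r[:,0]<-3)|(r[:,1]<-60))&~((np.abs(r[:,1]-48)<22))&~((np.abs(r[:,1])<34)&(r[:,0]>-170))
    m&=(r[:,0]>-240)&(r[:,0]<230)&(r[:,1]>-200)&(r[:,1]<140)
    e=np.clip(np.abs(sub[m,2]-model(r[m])),0,25)
    return e.mean()
best=None
for x0 in range(660,701,10):
  for th in np.radians([5,10,15,20]):
    o=minimize(cost,[x0,-75,th],method="Nelder-Mead",options=dict(initial_simplex=[[x0,-75,th],[x0+15,-75,th],[x0,-60,th],[x0,-75,th+.1]],xatol=.05,fatol=1e-4))
    if best is None or o.fun<best.fun: best=o
print(best.x,np.degrees(best.x[2]),best.fun)
np.save("reader.npy",best.x)
r=toR(sub,*best.x)
# cartridge
def rect(m,n):
    q=r[m].astype(np.float32); a=cv2.minAreaRect(q); print(n,m.sum(),"med",np.median(q,0).round(1),"rng",np.percentile(q,[1,99],0).round(1).tolist(),a)
z=sub[:,2]
inl=(np.abs(r[:,1])<29)&(r[:,0]<-3)&(r[:,0]>-195)
rect(inl&(z>60)&(z<72),"body"); rect(inl&(z>47)&(z<57),"tab")
rect((r[:,1]>60)&(r[:,1]<125)&(r[:,0]<0)&(z>50),"paddle")
rect((np.abs(r[:,1])<44)&(r[:,0]<-30)&(z>25)&(z<33),"ledge")
rect((r[:,1]<-60)&(z>115),"housing")
pm=(r[:,1]>72)&(r[:,1]<112)&(r[:,0]<-20)&(r[:,0]>-190)
print("paddle fit",np.polyfit(r[pm,1]-92,z[pm],1)); print("ledge z",np.median(z[inl&(z<40)]))
for n,q in dict(jar=(486,76),dish=(630,113),ba=(682,-195),bb=(592,-250)).items(): print(n,toR(np.array([q],float),*best.x))
E
python3 fit.py
```

```text
[ 6.85430116e+02 -8.16863355e+01  2.97697682e-01] 17.056820751774996 4.257196793658433
body 594 med [-48.9   0.3] rng [[-78.0, -21.6], [-19.4, 21.7]] ((-40.690181732177734, -0.8800888061523438), (47.391632080078125, 78.03018188476562), 84.90304565429688)
tab 302 med [-97.2   1.7] rng [[-117.9, -15.9], [-26.7, 21.9]] ((-60.924835205078125, 2.062654495239258), (47.742431640625, 116.88150024414062), 83.52593231201172)
paddle 1906 med [-106.4   93.7] rng [[-198.1, 64.4], [-14.2, 116.1]] ((-105.98661804199219, 88.584228515625), (56.542816162109375, 187.99952697753906), 89.80144500732422)
ledge 1313 med [-143.1    4.1] rng [[-199.1, -38.6], [-35.7, 39.1]] ((-114.98346710205078, 0.33298492431640625), (169.7888946533203, 78.863037109375), 0.3569398820400238)
housing 1879 med [  71.8 -111.4] rng [[41.5, -178.9], [114.8, -61.0]] ((79.72749328613281, -120.8864517211914), (121.78179168701172, 80.14189910888672), 89.19129180908203)
paddle fit [ 0.2674647  61.96627751]
ledge z 31.33709060034409
jar [[-144.40550458  209.24722681]]
dish [[  4.11339776 202.38168639]]
ba [[ -36.51639726 -107.32336646]]
bb [[-138.69028422 -133.50536072]]
```

```bash
cat >> h.py <<'E'
from scipy.spatial.transform import Rotation as Ro
x0,y0,TH=np.load("reader.npy")
RX=np.array([np.cos(TH),np.sin(TH),0]); RY=np.array([-np.sin(TH),np.cos(TH),0]); RZ=np.array([0,0,1.])
def w(x,y,z): return np.array([x0,y0,0])+x*RX+y*RY+z*RZ
def rd(X): D=np.asarray(X)-[x0,y0,0]; return np.array([D@RX,D@RY,D[2]])
def quat(t,s):  # s=+-1 tool y = s*RY
    z=np.sin(t)*RX-np.cos(t)*RZ; y=s*RY; x=np.cross(y,z)
    return Ro.from_matrix(np.stack([x,y,z],1)).as_quat(), z
def tcp(x,y,z,t,tip): # tip centre in reader frame -> TCP world
    q,zz=quat(t,1); return w(x,y,z)-tip*zz
E
python3 - <<'E'
from h import *
ctrl.gripper_to(68); print(ctrl.current_width(),ctrl.tcp_to_tips,ctrl.current_t())
for s in(1,-1):
  q,_=quat(.15,s)
  for x in(-150,-36):
    print(s,x,ctrl.inverse_kinematics(tcp(x,42,40,.15,14),q))
E
```

```text
67.77558721657537 14.0 0.425
1 -150 [-0.55426325  0.38624786  0.83092283  1.9938552  -0.50260047  0.80858948
  2.42652312]
1 -36 [-0.37323287  0.5351102   0.57357881  1.71380085 -0.45040048  0.8734175
  2.25938006]
-1 -150 [-0.54274403  0.38157902  0.81587908  1.99347728 -0.49287565  0.80578427
 -0.72333832]
-1 -36 [-0.64133531  0.69096578  0.98654327  1.72471455 -0.77932031  0.99186935
 -0.64780201]
```

```bash
python3 - <<'E'
from h import *
t=.15; q,_=quat(t,-1)
ctrl.move_pose(tcp(-150,42,150,t,14),q)
print(ctrl.current_t(),rd(ctrl.current_position()),ctrl.current_q(),ctrl.current_force())
ctrl.move_linear(tcp(-150,42,95,t,14),rate=100)
for n in["top","scene"]:
    p,d=ctrl.grab_frame(n); np.save(n+"1.npy",d); cv2.imwrite(f"pics/{n}1.png",p[:,:,::-1])
print(ctrl.current_t(),ctrl.current_force())
p=cv2.imread("pics/scene1.png"); cv2.imwrite("pics/s1.png",cv2.resize(p[110:290,180:400],None,fx=3.3,fy=3.3,interpolation=cv2.INTER_CUBIC))
p=cv2.imread("pics/top1.png"); cv2.imwrite("pics/t1.png",cv2.resize(p[130:330,310:490],None,fx=3,fy=3,interpolation=cv2.INTER_CUBIC))
E
```

```text
3.1333 [-151.37700549   42.99448685  163.84331479] [-0.68492917  0.21208648  0.94092456  1.88596134 -0.29171005  1.01676523
 -0.89635251] [-0.08929616  1.22667093  0.32116803]
3.9333 [0.07200904 0.2473299  0.38651014]
```

View pics/s1.png

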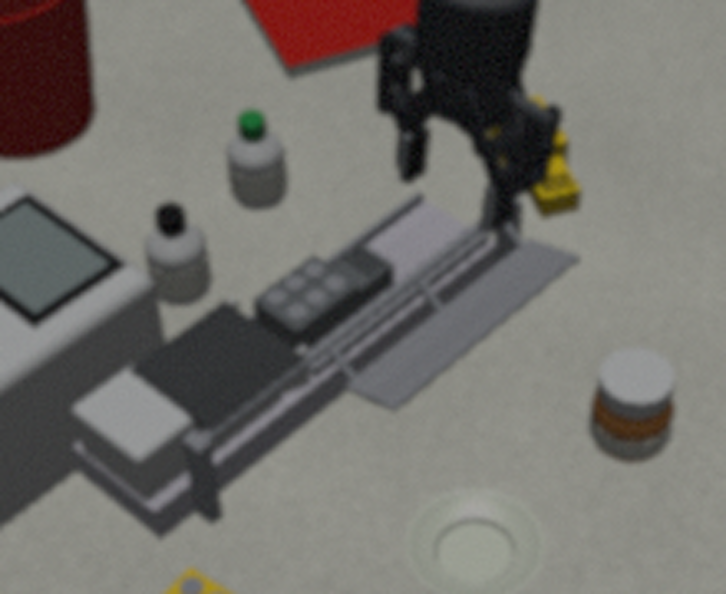

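View pics/t1.png

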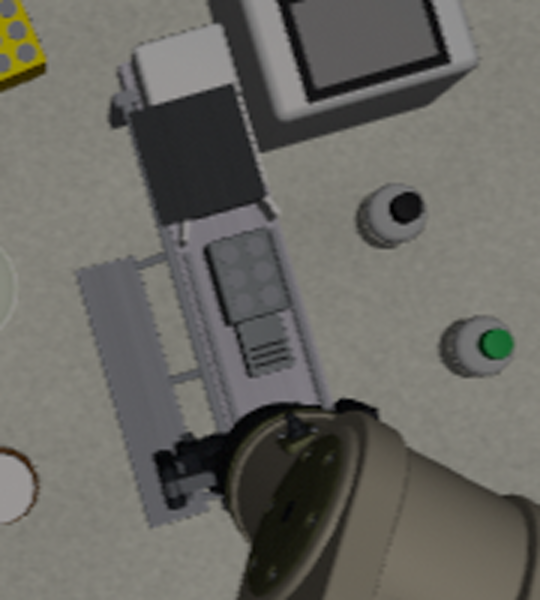

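The gripper straddles the shaft. The left finger is over the paddle, the right one over the ledge behind the tab, and everything else is undisturbed. Next I lower it until it touches the paddle.

```bash
python3 - <<'E'
from h import *
t=.15
def st(m=""): print(m,round(ctrl.current_t(),2),rd(ctrl.current_position()).round(1),ctrl.current_force().round(1))
ctrl.move_linear(tcp(-150,42,72,t,14),rate=60); st("pre")
r=ctrl.move_linear(tcp(-150,42,38,t,14),rate=25,threshold=2.0); st(f"contact {r}")
for n in["top","scene"]:
    p,d=ctrl.grab_frame(n); np.save(n+"2.npy",d); cv2.imwrite(f"pics/{n}2.png",p[:,:,::-1])
P=cloud("top",np.load("top2.npy")).reshape(-1,3); P=P[~np.isnan(P).any(1)]
R=np.stack([(P-[x0,y0,0])@RX,(P-[x0,y0,0])@RY,P[:,2]],1)
m=(R[:,0]>5)&(R[:,0]<80)&(R[:,1]>-30)&(R[:,1]<35)&(R[:,2]>60)
print(np.polyfit(R[m,1],R[m,2],1))
m=(R[:,0]>-100)&(R[:,0]<-20)&(R[:,1]>72)&(R[:,1]<108)&(R[:,2]>20)
print("paddle",np.polyfit(R[m,1]-92,R[m,2],1))
E
```

```text
pre 4.47 [-152.4   41.9   85.5] [-0.   0.2  0.5]
contact True 5.33 [-152.1   41.7   64.1] [ 1.1 -0.4  2.9]
[-2.45527804e-02  7.88976476e+01]
paddle [ 0.2262879  60.38235279]
```

```bash
cat >> h.py <<'E'
def st(m=""): print(m,round(ctrl.current_t(),2),rd(ctrl.current_position()).round(1),ctrl.current_force().round(1))
def look(k):
    for n in["top","scene"]:
        p,d=ctrl.grab_frame(n); np.save(f"{n}{k}.npy",d); cv2.imwrite(f"pics/{n}{k}.png",p[:,:,::-1])
    p=cv2.imread(f"pics/scene{k}.png"); cv2.imwrite(f"pics/s{k}.png",cv2.resize(p[110:290,180:400],None,fx=3.3,fy=3.3,interpolation=cv2.INTER_CUBIC))
    p=cv2.imread(f"pics/top{k}.png"); cv2.imwrite(f"pics/t{k}.png",cv2.resize(p[130:330,310:490],None,fx=3,fy=3,interpolation=cv2.INTER_CUBIC))
    P=cloud("top",np.load(f"top{k}.npy")).reshape(-1,3); P=P[~np.isnan(P).any(1)]
    R=np.stack([(P-[x0,y0,0])@RX,(P-[x0,y0,0])@RY,P[:,2]],1)
    def f(m,n,c):
        if m.sum()<20: print(n,"few"); return
        s,b=np.polyfit(R[m,1]-c,R[m,2],1); print(n,"angle",round(np.arctan(s),3),"h",round(b,1))
    f((R[:,0]>5)&(R[:,0]<80)&(R[:,1]>-25)&(R[:,1]<30)&(R[:,2]>60),"flap",0)
    f((R[:,0]>-90)&(R[:,0]<-20)&(R[:,1]>72)&(R[:,1]<100)&(R[:,2]>20)&(R[:,2]<70),"paddle",92)
    m=(np.abs(R[:,1])<26)&(R[:,2]>46)&(R[:,2]<57)&(R[:,0]<-2)
    if m.sum()>20: print("tab x",np.percentile(R[m,0],[2,50,98]).round(1),"y",np.percentile(R[m,1],[5,50,95]).round(1),m.sum())
    m=(np.abs(R[:,1])<26)&(R[:,2]>62)&(R[:,2]<70)&(R[:,0]<-2)
    if m.sum()>20: print("body x",np.percentile(R[m,0],[2,50,98]).round(1),"y",np.percentile(R[m,1],[5,50,95]).round(1),m.sum())
E
python3 - <<'E'
from h import *
p=rd(ctrl.current_position())
ctrl.move_linear(w(p[0],p[1],47),rate=40); st()
look(3)
E
```

```text
6.01 [-150.5   39.3   49. ] [-0.1 -5.5 15. ]
flap angle -0.523 h 107.1
paddle angle -0.281 h 38.1
tab x [-118.1  -97.4  -35.5] y [-14.6   1.2  21.4] 305
body x [-77.7 -48.8 -20.3] y [-19.9  -0.2  20.2] 543
```

View pics/s3.png

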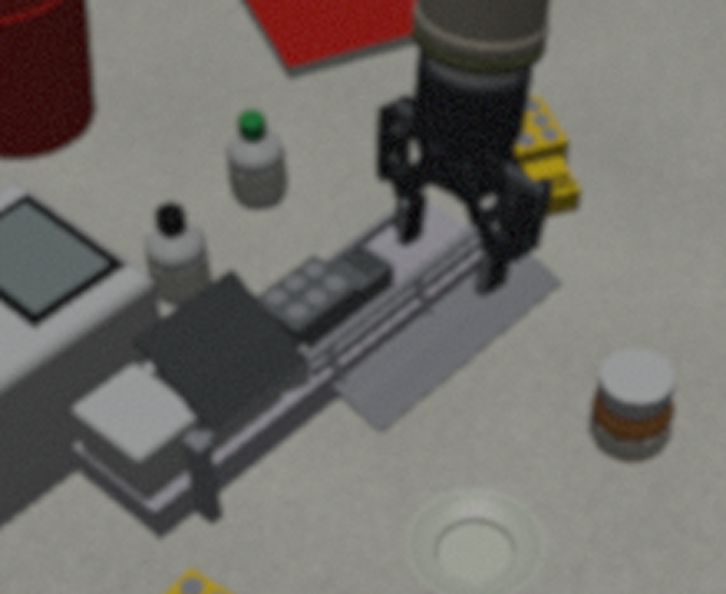

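View pics/t3.png

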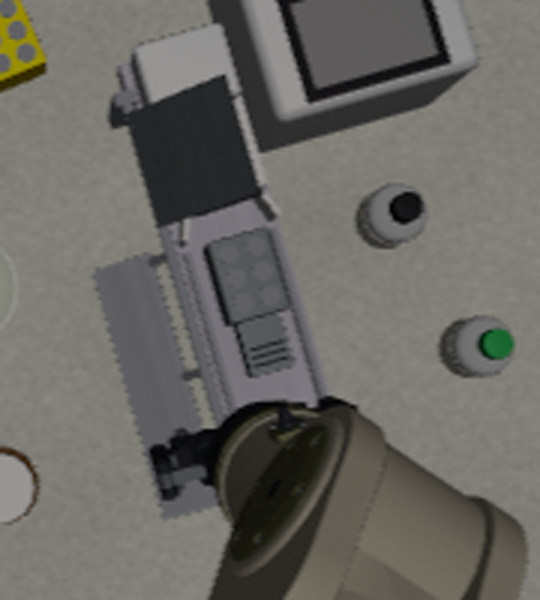

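```bash
python3 - <<'E'
from h import *
for i in range(3): st(); ctrl.sleep(.1)
print(ctrl.current_moment(),ctrl.current_width())
E
```

```text
6.11 [-150.5   39.4   49.1] [ 1.1 -4.8 14.6]
 6.21 [-150.5   39.4   49.1] [ 1.2 -4.2 14.8]
 6.31 [-150.5   39.4   49.1] [ 0.5 -4.4 14.7]
[-0.50496017 -0.21053056 -0.12705001] 68.22634219494586
```

```bash
python3 - <<'E'
from h import *
for y in (39.4-41,39.4+41):
  for z in (30,44): 
    p=proj("scene",w(-150,y,z)); print(y,z,(p-[180,110])*3.3)
p=rd(ctrl.current_position())
for dz in (1.5,3):
    ctrl.move_linear(w(-150,41,47+dz),rate=20); ctrl.sleep(.15); st(); print(ctrl.current_moment())
look(4)
E
```

```text
-1.6000000000000014 30 [404.20849535 248.66733566]
-1.6000000000000014 44 [403.88681665 234.56992163]
80.4 30 [489.23070321 303.32853033]
80.4 44 [489.69706382 289.31134997]
 6.85 [-150.    39.7   49.4] [-2.1 -3.2 11.8]
[-0.38251046  0.64769816  0.02639174]
 7.25 [-150.    40.6   50.5] [-1.4 -2.5  8.8]
[-0.00426989  0.48547756  0.04394865]
flap angle -0.484 h 104.0
paddle angle -0.224 h 40.7
tab x [-117.9  -97.6  -40.2] y [-14.5   1.   21.4] 302
body x [-77.5 -48.3 -20.2] y [-19.8   0.7  20.4] 538
```

```bash
python3 - <<'E'
from h import *
r=ctrl.move_linear(w(-100,41.5,49.5),rate=40,threshold=12); st(r); look(5)
E
```

```text
False 8.75 [-101.5   42.1   48.9] [-5.6  0.3  8.2]
flap angle -0.507 h 106.3
paddle angle -0.248 h 38.8
tab x [-81.6 -64.2 -14.7] y [-14.3   0.7  20.7] 229
body x [-49.7 -26.7  -3. ] y [-20.4  -0.4  19.6] 434
```

View pics/s5.png

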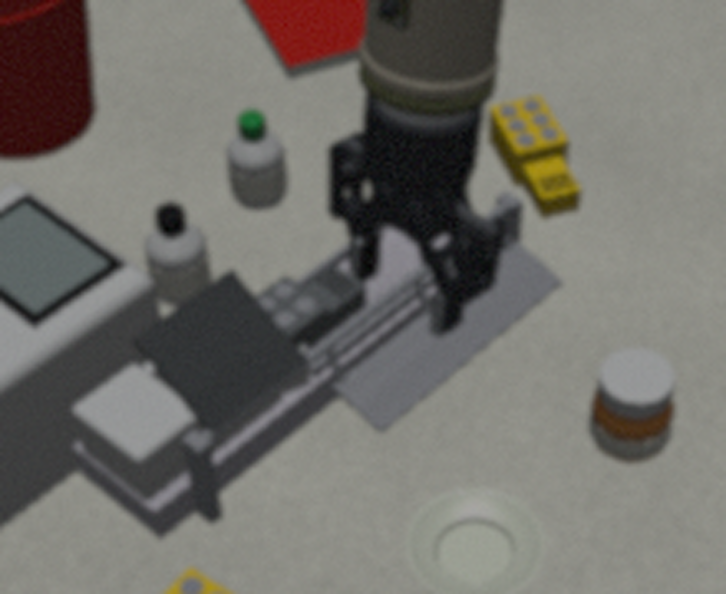

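View pics/t5.png

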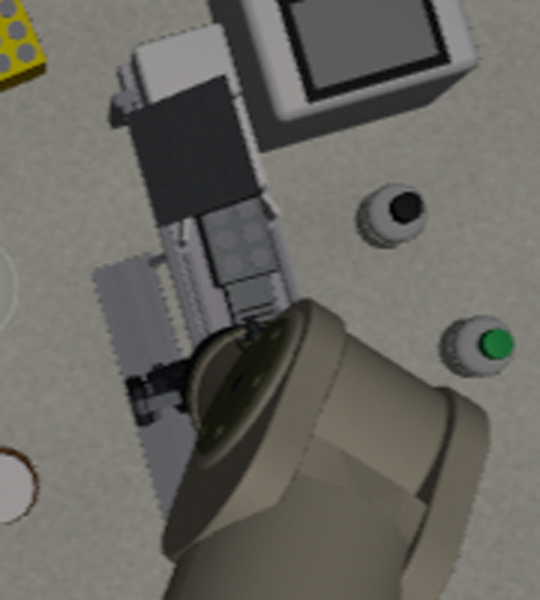

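The cartridge moved 28 mm straight ahead and its front is under the open flap (0.5 rad). I continue the push.

```bash
python3 - <<'E'
from h import *
r=ctrl.move_linear(w(-60,41.5,49.5),rate=40,threshold=12); st(r); look(6)
E
```

```text
False 10.0 [-61.2  42.3  48.9] [-4.5 -0.   5.6]
flap angle -0.51 h 106.3
paddle angle -0.288 h 39.0
tab x [-28.9 -16.6  -6.4] y [-12.6   4.1  17.1] 107
body x [-10.   -6.4  -2.1] y [-18.8   1.1  20.6] 78
```

View pics/s6.png

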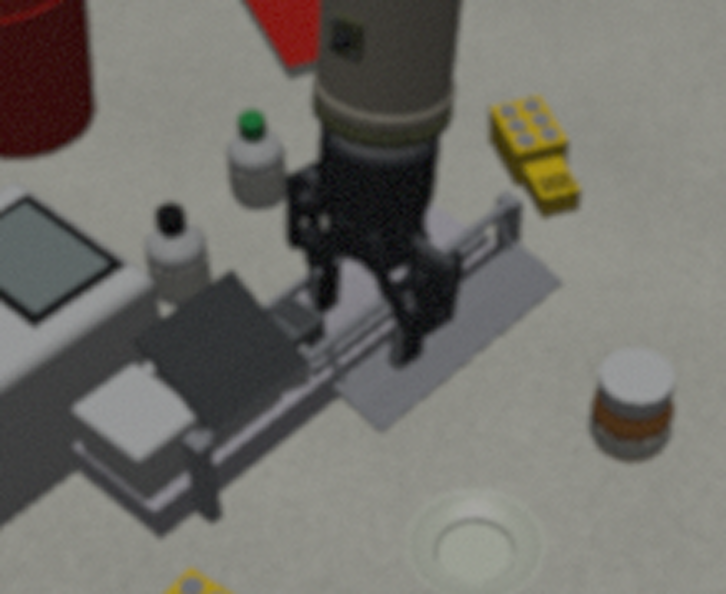

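View pics/t6.png

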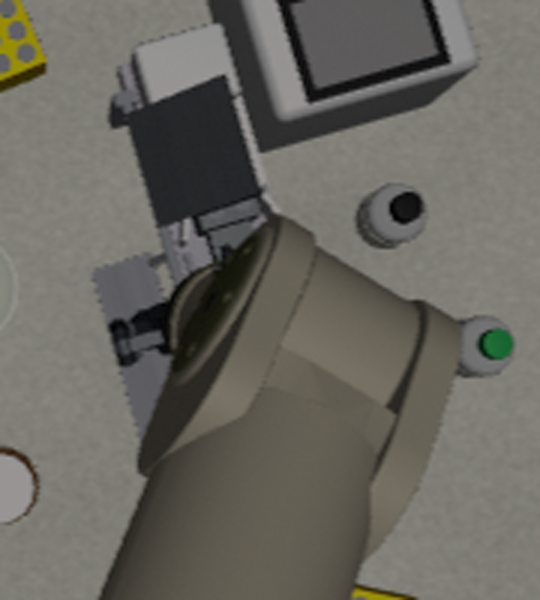

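```bash
python3 - <<'E'
from h import *
r=ctrl.move_linear(w(-43,41.5,49.5),rate=40,threshold=10); st(r)
r=ctrl.move_linear(w(-29,41.5,49.5),rate=20,threshold=7); st(r)
ctrl.sleep(.2); st()
look(7)
E
```

```text
False 10.68 [-43.5  42.4  49.1] [-4.   1.1  5.4]
True 11.18 [-36.   42.1  48.9] [-3.   1.5  6.4]
 11.38 [-36.   42.2  48.9] [-2.7 -0.   7.3]
flap angle -0.507 h 106.3
paddle angle -0.271 h 38.7
```

View pics/s7.png

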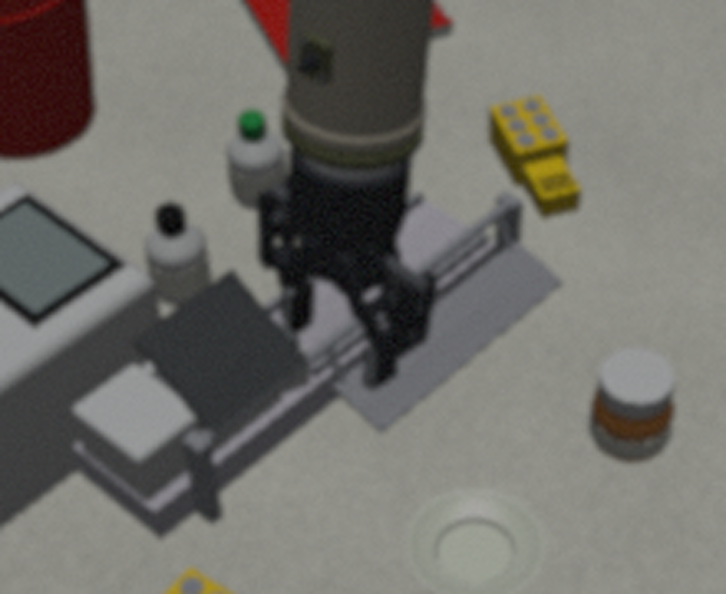

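View pics/t7.png

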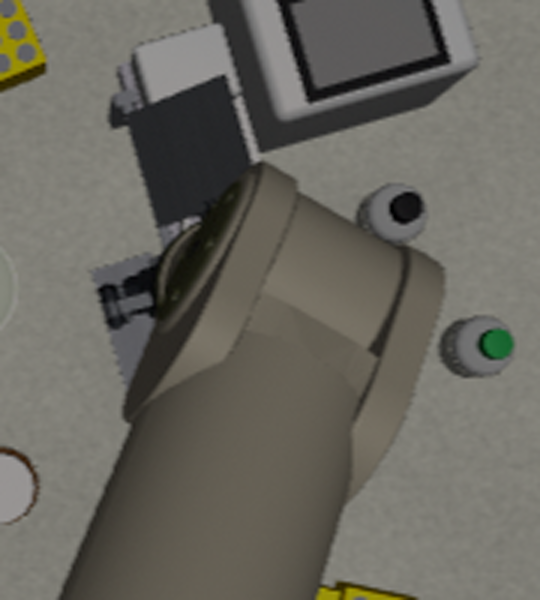

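It stopped on force at x=-36, which is the predicted home. One firmer push will tell the stop from mere friction.

```bash
python3 - <<'E'
from h import *
r=ctrl.move_linear(w(-28,41.5,49.5),rate=15,threshold=10); st(r)
ctrl.sleep(.3); st()
r=ctrl.move_linear(w(-28,41.5,49.5),rate=15,threshold=12); st(r)
ctrl.sleep(.2); st(); look(8)
E
```

```text
True 11.77 [-36.   42.1  48.8] [-4.  -0.3  7.7]
 12.07 [-36.   42.1  48.8] [-2.8 -0.3  7.5]
True 12.36 [-35.9  42.   48.6] [-2.7  1.   7.5]
 12.56 [-35.9  42.   48.7] [-2.5 -0.6  6.6]
flap angle -0.507 h 106.6
paddle angle -0.265 h 38.3
```

```bash
python3 - <<'E'
from h import *
ctrl.move_linear(w(-110,41.5,49.5),rate=60); st(); look(9)
E
```

```text
14.05 [-108.3   41.9   50.5] [3.6 1.6 6.1]
flap angle -0.462 h 103.1
paddle angle -0.243 h 41.0
tab x [-24.7 -13.7  -2.6] y [-13.6   1.6  16.1] 164
```

View pics/s9.png

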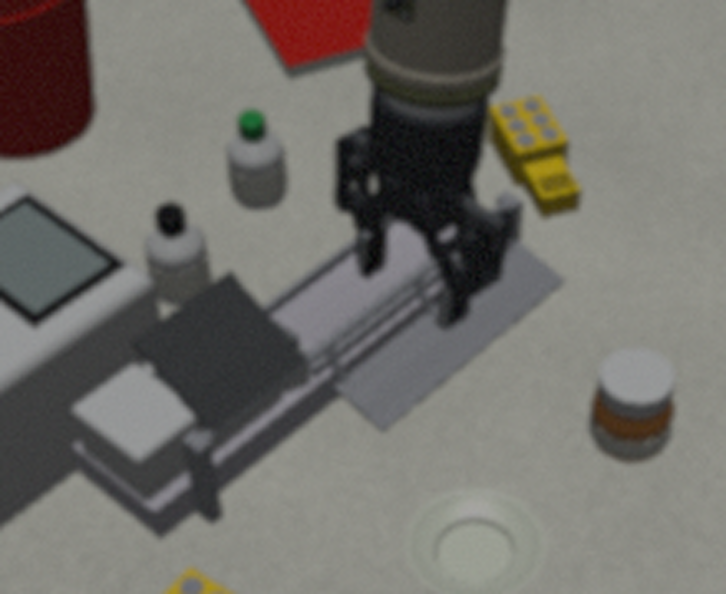

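View pics/t9.png

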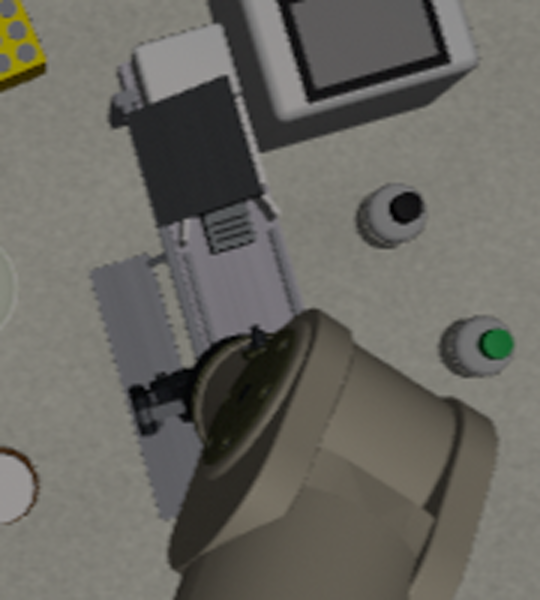

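The tab's rear edge now reads x=-25 and y is about 1.5 mm, so the cartridge is home with the flap still open (0.46 rad). I release the paddle and withdraw.

```bash
python3 - <<'E'
from h import *
ctrl.move_linear(w(-110,41.5,75),rate=40); st()
ctrl.move_linear(w(-115,41.5,220),rate=120); st()
try: ctrl.move_linear(w(-230,41.5,250),rate=150)
except ctrl.IKError as e: print(e)
st(); look(10)
E
```

```text
14.94 [-110.2   41.5   74.8] [0.6 0.5 1.1]
 16.3 [-115.4   41.7  219.2] [ 1.   0.  -0.6]
 17.24 [-229.6   41.8  249.8] [ 0.1  0.1 -0.4]
flap angle 0.002 h 77.3
paddle angle 0.26 h 61.8
tab x [-24.9 -13.8  -2.3] y [-13.1   1.6  16.2] 162
```

View pics/s10.png

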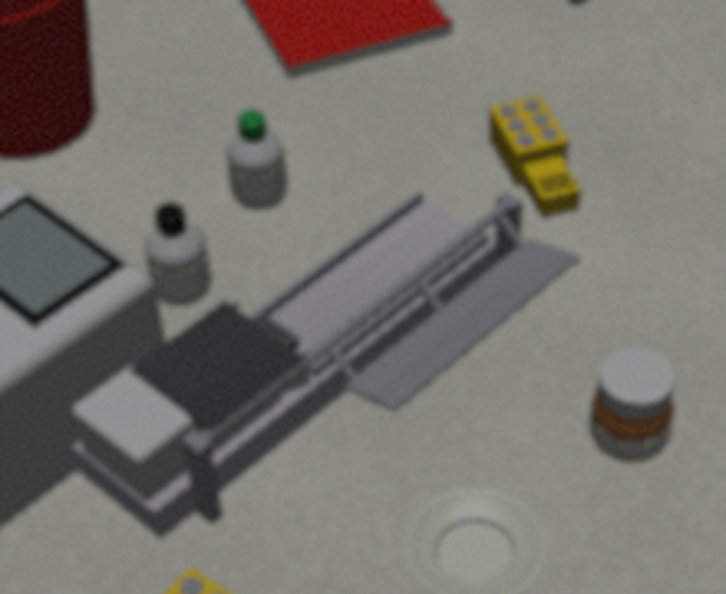

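View pics/t10.png

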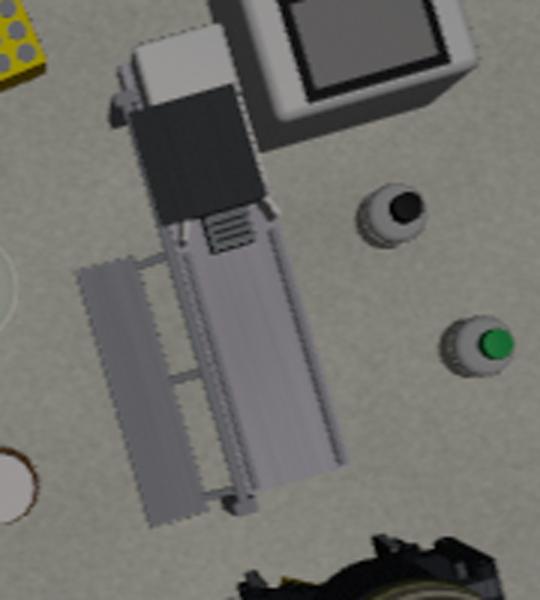

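The flap is shut (0.002 rad) and the tab sticks out 25 mm under the lip. The bottles, jar and dish are where they were, and the arm is clear with no force on it.

```bash
python3 - <<'E'
from h import *
print(ctrl.sign_off(),ctrl.current_t())
E
```

```text
the job is handed in; nothing more can be done
the job is handed in; nothing more can be done
```

The cartridge is loaded and the job is handed in; the robot's clock read about 17 s at my last check. It reports no verdict, so the results below are my own measurements.

**What I did:** I pressed the paddle with the left fingertip, which opened the flap to about 0.5 rad. With the right fingertip I pushed the grey cartridge by its tab until it hit the stop. Three force-limited pushes all stopped at the same place. With the paddle still pressed I drew the fingers back 70 mm, then let go and moved the arm clear.

**Last checks:**
- **Cartridge:** its rear edge is at about x = -25 mm, so its origin is about 25 mm into the reader. It sits about 1.5 mm off centre sideways, within the 6 mm limit.
- **Flap:** it measured 0.46 to 0.52 rad in every picture while held open, and 0.00 rad after release.
- **Surroundings:** the bottles, jar and dish look unmoved in the pictures; I did not measure them again. The arm touches nothing.

**Disagreed with expectations:**
- **Fingertips:** they stood about 8 mm farther back than the nominal 14 mm at the opening I used, so I set the press depth from contact and the camera.
- **Press force:** the first press read about 15 N, more than the 3 to 6 N described, so I eased it to about 6 to 9 N.

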